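# Slide the staining tray under the magnifier bridge

### The job

Push the flat staining tray with the fingertips, lengthwise, into the low opening of the magnifier bridge until it lies straight in the bridge and sticks out equally far on both sides. Only slide it along the worktop: never lift or tip it. Do not push the bridge out of its place, leave the cup, the bottle and the timer where they stand, and take the hand clear at the end.

Things in the scene. Friction and masses are not known exactly. Their poses are not given: they have to be found in the camera images.
- stain_tray: flat dark staining tray, 100 x 200 x 22 mm, about 0.5 kg, loose; a solid block with upright sides. Origin: centre of its underside; y along the 200 mm length, x along the 100 mm width, z up. It starts on the bridge's right (-y) side, 30 to 55 mm out of line with the opening (nearer the robot), up to 0.18 rad askew, the end next to the bridge 50 mm or more short of it.
- bridge: low loose aluminium bridge on two legs, 1.6 kg, with a round black-rimmed magnifier on top. Origin: on the worktop, middle of the opening, a straight tunnel along its y axis (+y to the left), 120 mm wide in x, 27 mm high, 80 mm long (y -40 to +40). 194 mm wide overall, deck top 37 mm, magnifier rim 53 mm up. The tray is longer: in place, 60 mm of it stands out on each side.
- cup: clear empty specimen cup, 56 mm wide, 60 mm high, standing beyond the left end of the bridge and nearer the robot; leave it alone. Origin at the centre of its underside.
- reagent_bottle: small white bottle with a screw cap, 48 mm wide, 105 mm high, standing beyond the left end of the bridge and farther from the robot; leave it alone. Origin at the centre of its underside.
- timer: white bench timer, 58 x 72 x 18 mm, lying beyond the left end of the bridge, close to the front edge of the worktop; leave it alone. Origin at the centre of its underside.
There are look-alikes about, which are no part of the job. There is more than one size of the stain_tray; the one meant has the size given above.

How it is judged:
By the outcome, as a careful person would: the job done as asked, in the order asked, and still so for the second after the job is handed in, with the robot touching nothing.
It also fails if it takes over 48 s, if anything falls off the work surface, if the arm or the gripper's body presses on something with over 40 N, if the wrist force passes 120 N, or if a joint passes its speed limit or range.

### The arm

A 6-joint arm with a two-finger parallel gripper is mounted at the origin on a cart in front of the work surface, level with it; the furniture and walls round the work are solid. World frame = base frame: x ahead of the robot, y to its left, z up, the work surface at z = 0. Lengths are in m, angles in rad, forces in N, time in s.
With the tool pointing down it reaches from about 0.35 to 0.95 m from the base axis. Payload 17.4 kg.
Tool frame: the origin (TCP) lies midway between the tips of the shut fingers; the grasp point (between the pads) lies 19 mm behind it; z points along the fingers, y is the direction in which the jaws open and shut (so a half turn about z gives the same grasp; the last joint's range is limited). The gripper opens to 93 mm and grips with 3 to 60 N. Pads are 15 mm wide; open, the fingers measure 128 mm over their backs; the gripper's body (75 mm by 188 mm) begins 65 mm behind the grasp point.
Start: joints at [1.253, 0.116, 1.442, -0, 1.584, -0.038], TCP at [0.186, 0.649, 0.219] pointing down, gripper open.
Joint ranges: [-2.83, 2.83], [-0.83, 2.19], [0.07, 2.5], [-1.14, 4.28], [0.01, 3], [-2.97, 2.97]. Speed limits (rad/s): [1.89, 1.89, 2.22, 3.14, 3.14, 3.14].

### API

Orientations are given as a unit quaternion [x, y, z, w].
In Python, from cell import bot gives the robot as it stands.
- The arm moves only by the tool carry_out, never from a script. Its argument "plan" is a list of rows, each an object with "offset": the shift along the tool's x, y, z in m, a list of three; "twist": the turn, a rotation vector about the tool's x, y, z in degrees, a list of three; "hand": the finger opening in m, from 0 to 0.093. In form: [{"offset": [x, y, z], "twist": [wx, wy, wz], "hand": hand}, ...]. A call has 1 to 10 rows; each row shifts and turns the pose as measured when the row begins, along the tool's axes as they then stand; what a row does not reach is not made up. A row lasts 1/8 s, in which the tool goes at most 62.5 mm and 10.7 degrees, less where a joint would pass 70% of its speed; a pose out of reach is approached as far as the arm can. A call is refused whole if a number of a shift passes 0.0625 or a number of a turn 10.7, either way. A call with a gripper value outside its range is refused whole. The fingers move at their own pace and stop on an object; "squeeze" is the grip in N (left out, the last holds). Time passes only in rows, so rows that do not move let the fingers close. It gives the time, the measured TCP pose, the force and the opening at its end, in the units of the state.
- bot.get_obs(): the state, without advancing time (a new reading comes with each control period).
- bot.get_image(name): name is "scene" or "top"; returns a dict with "frame" (480x640x3 uint8, blue, green, red), "z_map" (480x640 float32, m along the optical axis (not along the pixel's ray), 0 where there is no reading), "mtx" (3x3 intrinsics, pixels), "pose" (4x4, takes a point from camera to world coordinates). Camera axes: x right, y up, looking along -z (the intrinsics and any distortion apply to the point x, -y, -z); pixel columns grow to the right and rows downward; lengths in m; the calibration is good to about 2 mm. A picture is of the moment at which its call begins.
- bot.job_done(): hands the job in, once; it reports no verdict.
The state is a dict: "clock": time; "joints": joint angles; "dq": joint speeds; "joint_torque": joint torques, N m; "position": TCP position; "ee_rot": TCP orientation; "ft_force": force on the tool from outside, world axes, zero at the start; "ft_torque": the same for the moment, N m; "grip_width": finger opening in m.
Only numpy, scipy, OpenCV 4.12 (cv2) and the standard library are available. Lean on these libraries where they do the work, as an engineer would, in place of code of your own. Each camera call takes 0.05 s, during which the arm holds its last target.

## Working session

There is one attempt and no reset: what is moved stays moved. The work goes in short steps, Python scripts to look and compute and a tool call to move; the robot and the scene stay as the last step left them, time stands still between calls to the robot, and variables do not carry over. Pictures are saved under pics/ and viewed, and the job is handed in when it is done.

Besides the shell and the picture viewer there is one more tool, called after "Call:" in YAML: its name, and indented under it one key for each argument. carry_out: Moves the arm, as the interface text tells. Its arguments: {"type":"object","properties":{"plan":{"type":"array","items":{"type":"object","properties":{"offset":{"type":"array","items":{"type":"number"}},"twist":{"type":"array","items":{"type":"number"}},"hand":{"type":"number"}}}},"squeeze":{"type":"number"}},"required":["plan"]}

```bash
mkdir -p pics; cat > h.py <<'E'
import numpy as np,cv2
from cell import bot
def snap(n,tag):
    d=bot.get_image(n); cv2.imwrite(f'pics/{tag}.png',d['frame']); np.savez(f'pics/{tag}.npz',**{k:d[k] for k in('frame','z_map','mtx','pose')}); return d
def load(tag): return dict(np.load(f'pics/{tag}.npz'))
def ray(d,uv,z):
    K=d['mtx'];P=d['pose'];uv=np.atleast_2d(uv).astype(float)
    v=np.c_[(uv[:,0]-K[0,2])/K[0,0],-(uv[:,1]-K[1,2])/K[1,1],-np.ones(len(uv))]@P[:3,:3].T
    o=P[:3,3]; return o+v*((z-o[2])/v[:,2])[:,None]
def cloud(d):
    K=d['mtx'];P=d['pose'];Z=d['z_map'];r,c=np.indices(Z.shape)
    p=np.stack([(c-K[0,2])/K[0,0]*Z,-(r-K[1,2])/K[1,1]*Z,-Z],-1)
    return p@P[:3,:3].T+P[:3,3]
E
python3 - <<'E'
from h import *
for n in('scene','top'):
    d=snap(n,n+'0'); print(n,[k for k in d],d['mtx'].tolist(),d['pose'].round(3).tolist())
print(bot.get_obs())
E
```

```text
scene ['frame', 'z_map', 'mtx', 'pose'] [[581.1038288354192, 0.0, 313.3824704741769], [0.0, 581.1038288354192, 243.67584776607157], [0.0, 0.0, 1.0]] [[0.438, 0.633, -0.638, -0.557], [-0.899, 0.297, -0.322, -0.582], [-0.015, 0.715, 0.699, 1.235], [0.0, 0.0, 0.0, 1.0]]
top ['frame', 'z_map', 'mtx', 'pose'] [[490.23253022758735, 0.0, 317.3680047551007], [0.0, 490.23253022758735, 244.15008033891266], [0.0, 0.0, 1.0]] [[-0.016, 0.998, -0.063, 0.444], [-1.0, -0.015, 0.025, 0.007], [0.024, 0.063, 0.998, 1.305], [0.0, 0.0, 0.0, 1.0]]
{'clock': 0.1, 'joints': array([ 1.25320152e+00,  1.16420051e-01,  1.44216580e+00, -1.88847522e-05,
        1.58399988e+00, -3.78096591e-02]), 'dq': array([ 0.00127903, -0.00100426, -0.00106032,  0.00187764, -0.00034077,
        0.0014213 ]), 'joint_torque': array([ 1.70223040e-03, -7.22893095e+01, -6.23868942e+01,  7.81240035e-02,
        2.25773564e-02, -8.57783152e-05]), 'position': array([0.18636684, 0.64858182, 0.2180114 ]), 'ee_rot': array([ 1.39436840e-01,  9.90230842e-01, -4.90392486e-04, -7.84801799e-05]), 'ft_force': array([-0.42454373,  0.64782419, -0.6627928 ]), 'ft_torque': array([0.00450602, 0.02489139, 0.01284137]), 'grip_width': 0.09303509648304749}
```

View pics/top0.png

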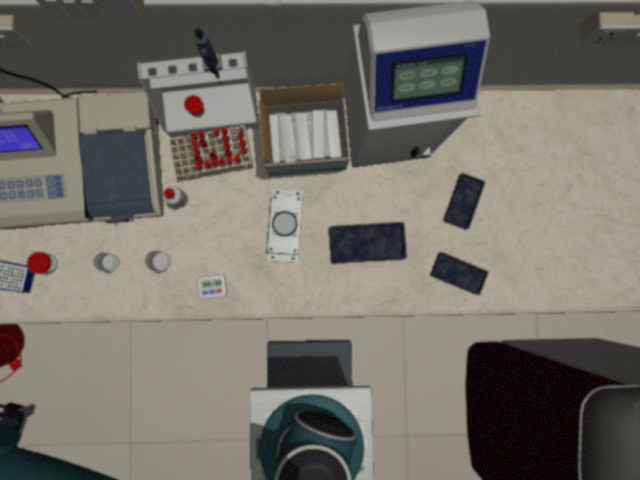

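View pics/scene0.png

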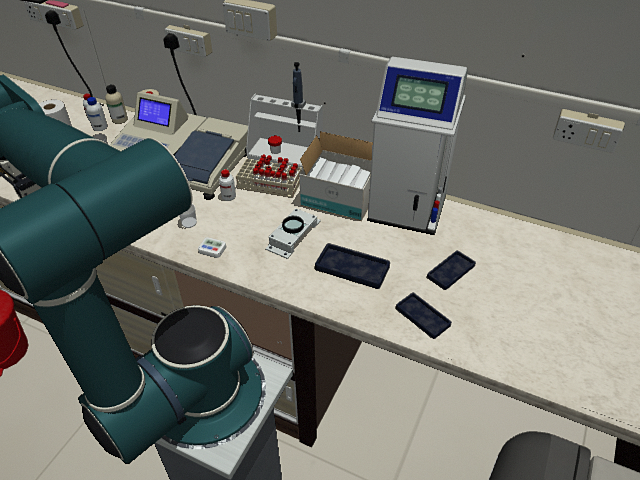

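The top view shows three dark trays, at about (367,242), (464,201) and (459,273). The bridge is at (285,226), cup (158,261), bottle (174,196) and timer (211,287). The tray at (367,242) looks the largest, so I'll measure all of them.

```bash
python3 - <<'E'
from h import *
for t in('top0','scene0'):
    d=load(t);C=cloud(d);f=d['frame'].astype(int)
    print(t,'table z',np.median(C[300:310,330:400,2]) if t=='top0' else np.median(C[215:235,520:560,2]))
    m=((f.max(2)<75)&(C[...,2]>-.01)&(C[...,2]<.04)&(C[...,0]>.35)&(C[...,0]<.8)&(C[...,1]<0.05)).astype(np.uint8)
    m=cv2.morphologyEx(m,cv2.MORPH_OPEN,np.ones((3,3)));m=cv2.morphologyEx(m,cv2.MORPH_CLOSE,np.ones((5,5)))
    n,l,s,c=cv2.connectedComponentsWithStats(m)
    for i in range(1,n):
        if s[i,4]<300: continue
        cs=max(cv2.findContours((l==i).astype(np.uint8),0,1)[0],key=cv2.contourArea)[:,0]
        p=ray(d,cs,.022)[:,:2]
        r=cv2.minAreaRect((p*1000).astype(np.float32));print(c[i].round(),r,'z',np.median(C[l==i][:,2]))
        print(cv2.boxPoints(r).round(1).tolist())
    # bridge: height bands
    m=((C[...,2]>.03)&(C[...,2]<.045)&(C[...,0]>.3)&(C[...,0]<.7)&(abs(C[...,1]-.1)<.12)).astype(np.uint8)
    n,l,s,c=cv2.connectedComponentsWithStats(m)
    i=1+np.argmax(s[1:,4]);p=C[l==i][:,:2]*1000
    print('bridge',c[i],s[i],cv2.minAreaRect(p.astype(np.float32)),'z',np.median(C[l==i][:,2]))
d=load('top0');C=cloud(d)
for n,(u,v) in dict(cup=(158,261),bot=(174,196),timer=(211,287)).items(): print(n,C[v,u])
im=cv2.resize(d['frame'][170:310,130:510],None,fx=2.1,fy=2.1,interpolation=2);cv2.imwrite('pics/crop0.png',im)
d=load('scene0');im=cv2.resize(d['frame'][180:350,160:500],None,fx=2.3,fy=2.3,interpolation=2);cv2.imwrite('pics/crop1.png',im)
E
```

```text
top0 table z -0.000453324599532845
[464. 201.] ((634.9002685546875, -415.2350158691406), (69.13978576660156, 137.95184326171875), 68.73847961425781) z 0.005931637418320035
[[558.0999755859375, -422.3999938964844], [686.5999755859375, -472.5], [711.7000122070312, -408.0], [583.2000122070312, -358.0]]
[367. 243.] ((527.61083984375, -155.82528686523438), (96.58106994628906, 198.5680389404297), 2.2288832664489746) z 0.008411629094886242
[[475.5, -58.5], [483.20001220703125, -256.8999938964844], [579.7000122070312, -253.1999969482422], [572.0, -54.70000076293945]]
[459. 273.] ((443.45806884765625, -395.0816345214844), (139.10675048828125, 66.46070861816406), 66.6191177368164) z 0.006015745822555818
[[385.3999938964844, -445.70001220703125], [446.3999938964844, -472.1000061035156], [501.6000061035156, -344.3999938964844], [440.6000061035156, -318.1000061035156]]
bridge [284.52354399 224.17657993] [ 267  194   35   61 1614] ((578.2674560546875, 60.3124885559082), (80.15310668945312, 152.20791625976562), 85.09392547607422) z 0.035804630210943156
scene0 table z 0.00488101171616373
[352. 266.]
[... 439 characters left out ...]
296875], [680.0, -483.70001220703125], [706.5, -415.29998779296875], [566.4000244140625, -360.8999938964844]]
[423. 315.] ((431.3421630859375, -401.4193115234375), (142.23655700683594, 78.76451873779297), 66.49024963378906) z 0.007833438233103562
[[366.8999938964844, -450.8999938964844], [439.1000061035156, -482.29998779296875], [495.79998779296875, -351.8999938964844], [423.6000061035156, -320.5]]
bridge [292.42097489 228.79763663] [269 208  48  40 677] ((579.7470703125, 59.173824310302734), (87.79693603515625, 161.0033416748047), 86.9577407836914) z 0.037545129849246184
cup [ 0.48817952  0.39741089 -0.00261268]
bot [0.64471976 0.32937551 0.09628951]
timer [0.41770178 0.25392098 0.01881903]
```

View pics/crop0.png

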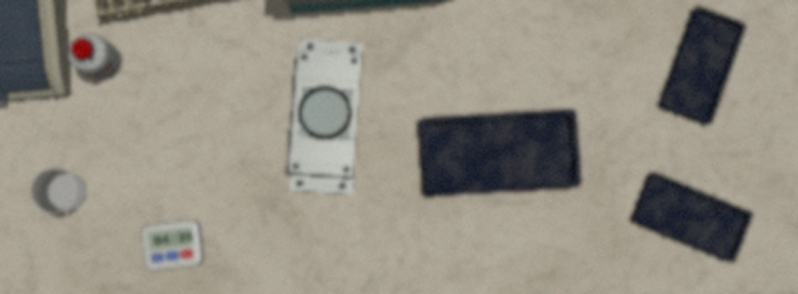

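View pics/crop1.png

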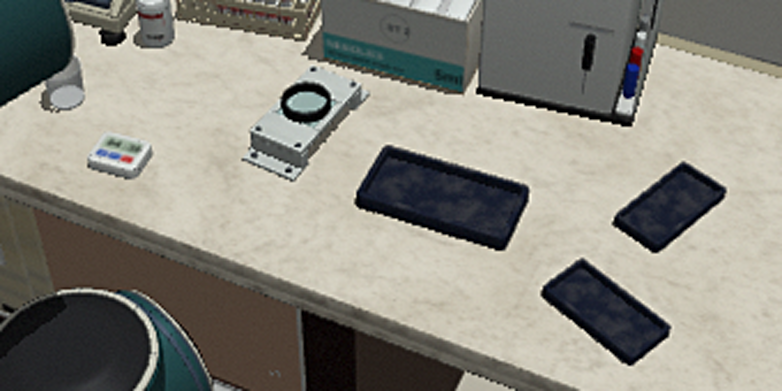

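The tray at (367,242) measures about 97x199 mm, and the other two about 68x138 mm, so the first is the one meant. Next I'll measure the bridge axis more precisely.

```bash
python3 - <<'E'
from h import *
d=load('top0');f=d['frame'][180:275,255:315]
g=cv2.resize(f,None,fx=6,fy=6,interpolation=2)
cv2.imwrite('pics/br.png',g)
hsv=cv2.cvtColor(d['frame'],cv2.COLOR_BGR2HSV);print(hsv[200:260:6,285].tolist(),hsv[225,255:320:4].tolist())
d=load('scene0');cv2.imwrite('pics/br2.png',cv2.resize(d['frame'][195:270,255:330],None,fx=8,fy=8,interpolation=2))
E
```

```text
[[43, 12, 191], [43, 9, 188], [72, 13, 96], [69, 16, 160], [69, 11, 156], [68, 13, 155], [51, 13, 139], [39, 9, 194], [47, 12, 191], [47, 12, 152]] [[22, 34, 171], [19, 37, 171], [20, 32, 170], [20, 34, 150], [42, 8, 151], [78, 17, 150], [80, 15, 156], [72, 16, 156], [64, 13, 155], [68, 13, 154], [56, 18, 111], [30, 12, 175], [19, 36, 168], [20, 35, 168], [21, 38, 176], [20, 35, 170], [19, 31, 173]]
```

View pics/br.png

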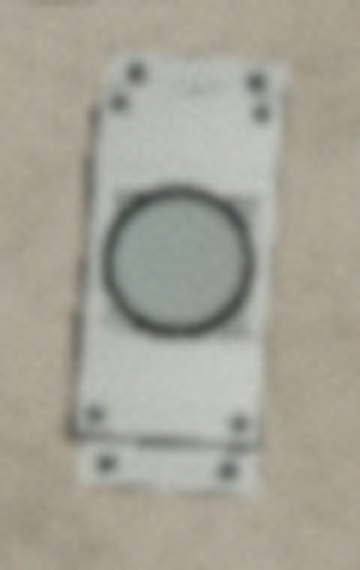

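View pics/br2.png

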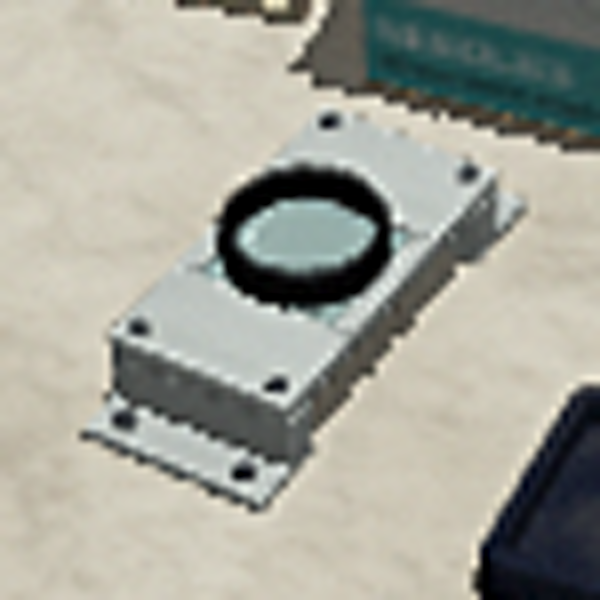

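```bash
python3 - <<'E'
from h import *
def an(name,P):
    a,b,c,e=P[:,:2] # far L(+y), far R, near L, near R
    u=(a-c+b-e);v=(a-b+c-e)
    print(name,'ctr',P.mean(0).round(4),'long-> yaw',np.arctan2(u[1],u[0]).round(4),'tunnel yaw',np.arctan2(-v[0],v[1]).round(4),'len',np.linalg.norm(a-c).round(4),'w',np.linalg.norm(a-b).round(4))
cv=lambda L,s,o:(np.array(L,float)+.5)/s-.5+np.array(o)
d=load('top0')
an('deck top',ray(d,cv([(120,102),(262,114),(95,414),(239,425)],6,(255,180)),.037))
an('feet top',ray(d,cv([(136,73),(257,82),(106,463),(228,471)],6,(255,180)),.004))
d2=load('scene0')
an('deck sc',ray(d2,cv([(330,120),(468,173),(139,327),(275,384)],8,(255,195)),.037))
# magnifier
print('mag',ray(d,cv([(179,261)],6,(255,180)),.053), ray(d2,cv([(304,230)],8,(255,195)),.053))
# colour outline in top
hsv=cv2.cvtColor(d['frame'],cv2.COLOR_BGR2HSV)
m=((hsv[...,1]<25)).astype(np.uint8);z=np.zeros_like(m);z[180:275,255:315]=m[180:275,255:315]
z=cv2.morphologyEx(z,cv2.MORPH_CLOSE,np.ones((5,5)))
c=max(cv2.findContours(z,0,1)[0],key=cv2.contourArea)[:,0]
r=cv2.minAreaRect((ray(d,c,.037)[:,:2]*1000).astype(np.float32));print(r)
# tray with both: top-surface corner clicks in scene
E
python3 - <<'E'
import sys;sys.path.insert(0,'.')
import os;os.chdir('.')
import cv2,numpy as np
d=np.load('pics/top0.npz');cv2.imwrite('pics/tr.png',cv2.resize(d['frame'][210:275,320:415],None,fx=8,fy=8,interpolation=2))
E
```

```text
deck top ctr [0.5792 0.0604 0.037 ] long-> yaw -0.0885 tunnel yaw -0.0945 len 0.1359 w 0.0618
feet top ctr [0.579  0.0606 0.004 ] long-> yaw -0.0872 tunnel yaw -0.0841 len 0.1742 w 0.054
deck sc ctr [0.5814 0.0623 0.037 ] long-> yaw -0.0889 tunnel yaw -0.0864 len 0.1358 w 0.063
mag [[0.5784561  0.05979233 0.053     ]] [[0.57514161 0.0587073  0.053     ]]
((575.3560791015625, 60.937171936035156), (84.11698913574219, 192.81385803222656), 85.22234344482422)
```

View pics/tr.png

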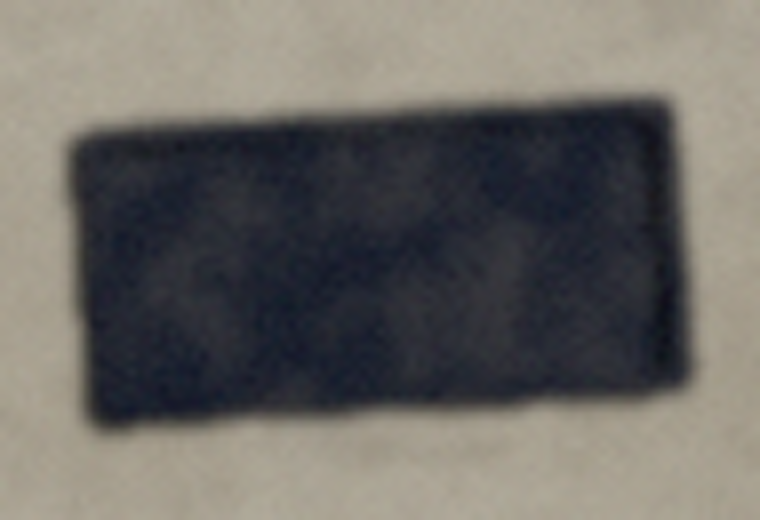

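```bash
cat >> h.py <<'E'
from scipy.spatial.transform import Rotation as R
B=np.array([.5795,.0608]);YB=-.088
U=np.array([-np.sin(YB),np.cos(YB)]);N=np.array([np.cos(YB),np.sin(YB)])
def w(l,a): return B+l*N+a*U
def bl(p): q=np.asarray(p)[:2]-B; return q@N,q@U
def go(xy,z,ydir_deg):
    o=bot.get_obs();r=R.from_quat(o['ee_rot']);t=np.array([xy[0],xy[1],z])
    y=np.deg2rad(ydir_deg);Y=np.array([np.cos(y),np.sin(y),0]);Z=np.array([0,0,-1.]);X=np.cross(Y,Z)
    rv=(r.inv()*R.from_matrix(np.c_[X,Y,Z])).as_rotvec(degrees=True)
    print('t',round(o['clock'],2),'pos',o['position'].round(4),'l,a',np.round(bl(o['position']),4),'world d',(t-o['position']).round(4))
    print('tool offset',r.inv().apply(t-o['position']).round(4),'twist',rv.round(2),'F',o['ft_force'].round(1),'j',o['joints'].round(2),'g',o['grip_width'].round(4))
E
python3 -c "
from h import *
go(w(-.115,-.2205),.219,84.96); go((.45,.45),.219,84.96)"
```

```text
t 0.1 pos [0.1864 0.6486 0.218 ] l,a [-0.4433  0.551 ] world d [ 0.2592 -0.7973  0.001 ]Traceback (most recent call last):
  File "<string>", line 3, in <module>
    go(w(-.115,-.2205),.219,84.96); go((.45,.45),.219,84.96)
    ~~^^^^^^^^^^^^^^^^^^^^^^^^^^^^
  File "h.py", line 24, in go
    print('tool offset',r.inv().apply(t-o['position']).round(4),'twist',rv.round(2),'F',o['ft_force'].round(1),'j',o['joints'].round(2),'g',o['grip_width'].round(4))
                                                                                                                                            ^^^^^^^^^^^^^^^^^^^^^
AttributeError: 'float' object has no attribute 'round'
```

```bash
sed -i "s/o\['grip_width'\].round(4)/round(float(o['grip_width']),4)/" h.py
```

Call:
carry_out:
  plan:
    - {"offset":[-0.031,-0.012,0],"twist":[0,0,-1.1],"hand":0.093}
    - {"offset":[-0.031,-0.012,0],"twist":[0,0,-1.1],"hand":0.093}
    - {"offset":[-0.031,-0.012,0],"twist":[0,0,-1.1],"hand":0.093}
    - {"offset":[-0.031,-0.012,0],"twist":[0,0,-1.1],"hand":0.093}
    - {"offset":[-0.031,-0.012,0],"twist":[0,0,-1.1],"hand":0.093}
    - {"offset":[-0.031,-0.012,0],"twist":[0,0,-1.1],"hand":0.093}
    - {"offset":[-0.031,-0.012,0],"twist":[0,0,-1.1],"hand":0.093}
    - {"offset":[-0.031,-0.012,0],"twist":[0,0,-1.1],"hand":0.093}
    - {"offset":[-0.031,-0.012,0],"twist":[0,0,-1.1],"hand":0.093}
    - {"offset":[-0.031,-0.012,0],"twist":[0,0,-1.1],"hand":0.093}

```text
clock: 1.35
position: [0.4736, 0.4667, 0.2139]
ee_rot: [0.039, 0.999, -0.003, -0.002]
ft_force: [0.8, 0.1, -0.2]
grip_width: 0.0931
```

```bash
python3 -c "
from h import *
go(w(-.115,-.2205),.219,84.96)"
```

```text
t 1.35 pos [0.4736 0.4667 0.2139] l,a [-0.1411  0.395 ] world d [-0.0281 -0.6154  0.0051]
tool offset [-0.02   -0.6157 -0.0013] twist [-0.36 -0.19  0.57] F [ 0.8  0.1 -0.2] j [ 0.74  0.1   1.47 -0.    1.58 -0.75] g 0.0931
```

Call:
carry_out:
  plan:
    - {"offset":[-0.002,-0.06,0],"twist":[0,0,0.1],"hand":0.093}
    - {"offset":[-0.002,-0.06,0],"twist":[0,0,0.1],"hand":0.093}
    - {"offset":[-0.002,-0.06,0],"twist":[0,0,0.1],"hand":0.093}
    - {"offset":[-0.002,-0.06,0],"twist":[0,0,0.1],"hand":0.093}
    - {"offset":[-0.002,-0.06,0],"twist":[0,0,0.1],"hand":0.093}
    - {"offset":[-0.002,-0.06,0],"twist":[0,0,0],"hand":0.093}
    - {"offset":[-0.002,-0.06,0],"twist":[0,0,0],"hand":0.093}
    - {"offset":[-0.002,-0.06,0],"twist":[0,0,0],"hand":0.093}
    - {"offset":[-0.002,-0.06,0],"twist":[0,0,0],"hand":0.093}
    - {"offset":[-0.002,-0.06,0],"twist":[0,0,0],"hand":0.093}

```text
clock: 2.6
position: [0.4406, -0.1494, 0.2148]
ee_rot: [0.042, 0.999, -0.005, -0.003]
ft_force: [2.2, -0.2, -0.4]
grip_width: 0.0932
```

```bash
python3 -c "
from h import *
go(w(-.115,-.2205),.1,84.96)"
```

```text
t 2.6 pos [ 0.4406 -0.1494  0.2148] l,a [-0.1199 -0.2216] world d [ 0.005   0.0006 -0.1148]
tool offset [-0.0056  0.0023  0.1148] twist [-0.61 -0.35  0.25] F [ 2.2 -0.2 -0.4] j [-0.37 -0.35  1.87 -0.01  1.62 -1.86] g 0.0932
```

Call:
carry_out:
  plan:
    - {"offset":[0,0,0.035],"twist":[-0.3,-0.2,0],"hand":0.093}
    - {"offset":[0,0,0.035],"twist":[-0.3,-0.2,0.2],"hand":0.093}
    - {"offset":[0,0,0.035],"twist":[0,0,0],"hand":0.093}
    - {"offset":[0,0,0.035],"twist":[0,0,0],"hand":0.093}
    - {"offset":[0,0,0.025],"twist":[0,0,0],"hand":0.093}
    - {"offset":[0,0,0.015],"twist":[0,0,0],"hand":0.093}
    - {"offset":[0,0,0.01],"twist":[0,0,0],"hand":0.093}
    - {"offset":[0,0,0],"twist":[0,0,0],"hand":0.093}

```text
clock: 3.6
position: [0.4386, -0.1548, 0.0187]
ee_rot: [0.048, 0.999, -0.0, 0.0]
ft_force: [-0.8, -0.1, -0.1]
grip_width: 0.093
```

```bash
python3 -c "
from h import *
go(w(-.0575,-.2205),.01,84.96);snap('scene','s1')"
```

```text
t 3.6 pos [ 0.4386 -0.1548  0.0187] l,a [-0.1214 -0.2271] world d [ 0.0642  0.001  -0.0087]
tool offset [-0.0638  0.0071  0.0087] twist [-0.01  0.04 -0.43] F [-0.8 -0.1 -0.1] j [-0.39 -0.23  2.1   0.    1.26 -1.87] g 0.093
```

View pics/s1.png

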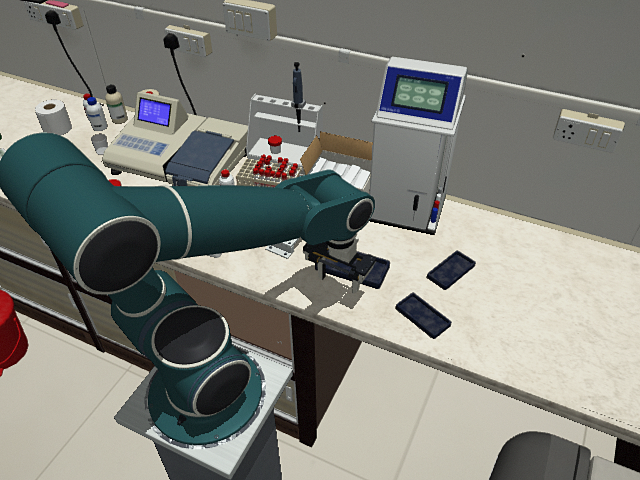

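The hand is down beside the tray's near long side and clear of it, with its fingers around (320,275) and (355,285) in the scene view. I'll push sideways.

Call:
carry_out:
  plan:
    - {"offset":[-0.006,0.003,0.008],"twist":[0,0,-0.4],"hand":0.093}
    - {"offset":[-0.01,0.003,0.001],"twist":[0,0,0],"hand":0.093}
    - {"offset":[-0.008,0,0],"twist":[0,0,0],"hand":0.093}
    - {"offset":[-0.008,0,0],"twist":[0,0,0],"hand":0.093}
    - {"offset":[-0.008,0,0],"twist":[0,0,0],"hand":0.093}
    - {"offset":[-0.008,0,0],"twist":[0,0,0],"hand":0.093}
    - {"offset":[-0.006,0,0],"twist":[0,0,0],"hand":0.093}
    - {"offset":[-0.003,0,0],"twist":[0,0,0],"hand":0.093}

```text
clock: 4.65
position: [0.5008, -0.154, 0.0115]
ee_rot: [0.044, 0.999, -0.0, 0.001]
ft_force: [-5.4, 0.3, 3.3]
grip_width: 0.0932
```

```bash
python3 -c "
from h import *
go(w(-.0575,-.2205),.01,84.96)"
```

```text
t 4.65 pos [ 0.5008 -0.154   0.0115] l,a [-0.0595 -0.2209] world d [ 0.0021  0.0002 -0.0015]
tool offset [-0.002   0.0004  0.0015] twist [-0.05  0.09  0.01] F [-5.4  0.3  3.3] j [-0.35 -0.08  1.99 -0.    1.23 -1.83] g 0.0932
```

Next I push the last 2 mm, back off, lift, and move toward the -y end so the top camera can see the tray. The hand turns 90° on the way.

Call:
carry_out:
  plan:
    - {"offset":[-0.002,0,0],"twist":[0,0,0],"hand":0.093}
    - {"offset":[0,0,0],"twist":[0,0,0],"hand":0.093}
    - {"offset":[0.02,0,0],"twist":[0,0,0],"hand":0.093}
    - {"offset":[0.02,0,-0.03],"twist":[0,0,0],"hand":0.093}
    - {"offset":[0,0,-0.045],"twist":[0,0,0],"hand":0.06}
    - {"offset":[0,-0.04,-0.03],"twist":[0,0,0],"hand":0.055}
    - {"offset":[0,-0.06,0],"twist":[0,0,0],"hand":0.055}
    - {"offset":[0,-0.06,0],"twist":[0,0,0],"hand":0.055}
    - {"offset":[0,-0.06,0],"twist":[0,0,0],"hand":0.055}

```text
clock: 5.78
position: [0.4441, -0.3738, 0.1226]
ee_rot: [0.041, 0.999, -0.003, 0.006]
ft_force: [0.6, 0.6, 0.4]
grip_width: 0.0557
```

```bash
cat >> h.py <<'E'
def tray(tag):
    d=snap('top',tag);C=cloud(d);f=d['frame'].astype(int)
    m=((f.max(2)<75)&(C[...,2]>-.02)&(C[...,2]<.04)&(C[...,0]>.4)&(C[...,0]<.75)&(C[...,1]<0.25)&(C[...,1]>-.3)).astype(np.uint8)
    m=cv2.morphologyEx(m,cv2.MORPH_OPEN,np.ones((3,3)));m=cv2.morphologyEx(m,cv2.MORPH_CLOSE,np.ones((5,5)))
    n,l,s,c=cv2.connectedComponentsWithStats(m)
    for i in range(1,n):
        if s[i,4]<150: continue
        cs=max(cv2.findContours((l==i).astype(np.uint8),0,1)[0],key=cv2.contourArea)[:,0]
        p=ray(d,cs,.022)[:,:2]
        b=cv2.boxPoints(cv2.minAreaRect((p*1000).astype(np.float32)))/1000
        e=b[1]-b[0],b[2]-b[1];L=max(e,key=np.linalg.norm);L=L*np.sign(L[1])
        q=np.array([bl(x) for x in b])*1000
        print(c[i].round(),'size',[round(np.linalg.norm(x)*1000,1) for x in e],'ctr l,a',(q.mean(0)).round(1),'yaw rel bridge',round(np.arctan2(-L[0],L[1])-YB,4),'corners l,a',q.round(1).tolist())
E
python3 -c "
from h import *
tray('t2');go(w(0,-.36),.13,-5.04)"
```

```text
[370. 231.] size [np.float32(95.9), np.float32(196.8)] ctr l,a [  -1.  -226.7] yaw rel bridge 0.0015 corners l,a [[-48.8, -325.2], [47.1, -325.0], [46.8, -128.2], [-49.1, -128.4]]
t 5.83 pos [ 0.443  -0.3793  0.1222] l,a [-0.0973 -0.4504] world d [0.1048 0.0815 0.0078]
tool offset [-0.0977  0.09   -0.0073] twist [ 0.19  0.82 90.21] F [-4.8 -2.  -1.5] j [-0.75 -0.05  1.77  0.    1.41 -2.24] g 0.055
```

View pics/t2.png

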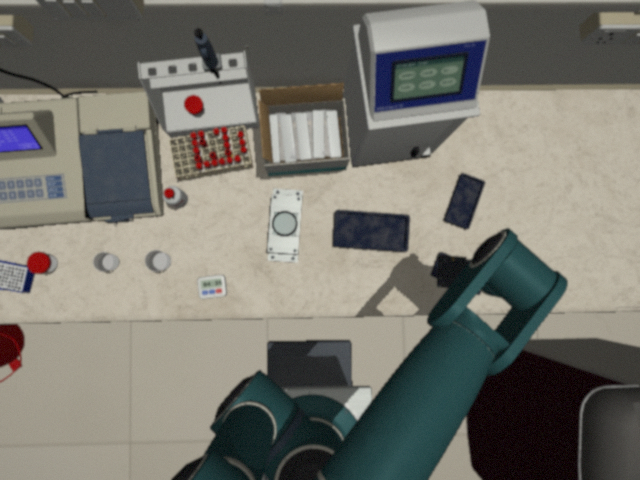

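The tray at (370,231) is now in line: lateral -1 mm, skew 0.0015 rad. I'll turn the hand for the lengthwise push.

Call:
carry_out:
  plan:
    - {"offset":[-0.01,0.01,0],"twist":[0,0.4,10],"hand":0.055}
    - {"offset":[-0.01,0.01,0],"twist":[0,0,10],"hand":0.055}
    - {"offset":[0,0,0],"twist":[0,0,10],"hand":0.055}
    - {"offset":[0,0,0],"twist":[0,0,10],"hand":0.055}
    - {"offset":[0,0,0],"twist":[0,0,10],"hand":0.055}
    - {"offset":[0,0,0],"twist":[0,0,10],"hand":0.055}
    - {"offset":[0,0,0],"twist":[0,0,10],"hand":0.055}
    - {"offset":[0,0,0],"twist":[0,0,10],"hand":0.055}
    - {"offset":[0,0,0],"twist":[0,0,10],"hand":0.055}

```text
clock: 6.95
position: [0.4675, -0.366, 0.1224]
ee_rot: [0.754, 0.656, 0.0, 0.007]
ft_force: [-0.5, -0.2, 0.4]
grip_width: 0.055
```

```bash
python3 -c "
from h import *
go(w(0,-.36),.01,-5.04)"
```

```text
t 6.95 pos [ 0.4675 -0.366   0.1224] l,a [-0.0741 -0.435 ] world d [ 0.0804  0.0682 -0.1124]
tool offset [0.0797 0.0689 0.1124] twist [ 0.63  0.56 -2.91] F [-0.5 -0.2  0.4] j [-0.71 -0.03  1.75 -0.    1.41 -0.57] g 0.055
```

Call:
carry_out:
  plan:
    - {"offset":[0.025,0.023,0],"twist":[0.3,0.3,-1],"hand":0.055}
    - {"offset":[0.025,0.023,0],"twist":[0.3,0.3,-1],"hand":0.055}
    - {"offset":[0.025,0.023,0],"twist":[0,0,-1],"hand":0.055}
    - {"offset":[0,0,0.03],"twist":[0,0,0],"hand":0.055}
    - {"offset":[0,0,0.02],"twist":[0,0,0],"hand":0.055}
    - {"offset":[0,0,0.01],"twist":[0,0,0],"hand":0.055}

```text
clock: 7.7
position: [0.5492, -0.2989, 0.0626]
ee_rot: [0.738, 0.675, 0.002, 0.003]
ft_force: [-0.2, 0.8, 0.6]
grip_width: 0.0551
```

```bash
python3 -c "
from h import *
go(w(0,-.36),.01,-5.04)"
```

```text
t 7.7 pos [ 0.5492 -0.2989  0.0626] l,a [ 0.0015 -0.361 ] world d [-0.0014  0.0011 -0.0526]
tool offset [ 0.0011 -0.0018  0.0525] twist [ 0.41  0.11 -0.07] F [-0.2  0.8  0.6] j [-0.54  0.09  1.73  0.    1.32 -0.45] g 0.0551
```

Call:
carry_out:
  plan:
    - {"offset":[0,-0.001,0.02],"twist":[0.3,0,0],"hand":0.055}
    - {"offset":[0,-0.001,0.02],"twist":[0,0,0],"hand":0.055}
    - {"offset":[0,0,0.01],"twist":[0,0,0],"hand":0.055}
    - {"offset":[0.012,0,0.002],"twist":[0,0,0],"hand":0.055}
    - {"offset":[0.012,0,0],"twist":[0,0,0],"hand":0.055}
    - {"offset":[0.012,0,0],"twist":[0,0,0],"hand":0.055}
    - {"offset":[0.012,0,0],"twist":[0,0,0],"hand":0.055}
    - {"offset":[0.012,0,0],"twist":[0,0,0],"hand":0.055}
    - {"offset":[0.012,0,0],"twist":[0,0,0],"hand":0.055}
    - {"offset":[0.012,0,0],"twist":[0,0,0],"hand":0.055}

```text
clock: 8.95
position: [0.5554, -0.2106, 0.0084]
ee_rot: [0.738, 0.674, 0.0, 0.002]
ft_force: [-0.1, -1.9, -2.1]
grip_width: 0.0548
```

```bash
python3 -c "
from h import *
go(w(0,-.2625),.01,-5.04);tray('t3');d=snap('scene','s3');cv2.imwrite('pics/s3c.png',cv2.resize(d['frame'][180:340,230:480],None,fx=3,fy=3))
cv2.imwrite('pics/t3c.png',cv2.resize(load('t3')['frame'][170:310,230:480],None,fx=3,fy=3))"
```

```text
t 8.95 pos [ 0.5554 -0.2106  0.0084] l,a [-1.000e-04 -2.725e-01] world d [0.001  0.01   0.0016]
tool offset [ 0.01    0.0001 -0.0016] twist [ 0.21  0.18 -0.15] F [-0.1 -1.9 -2.1] j [-0.4   0.08  1.84 -0.    1.22 -0.31] g 0.0548
[339. 228.] size [np.float32(98.9), np.float32(163.7)] ctr l,a [  -1.5 -145.6] yaw rel bridge 0.0065 corners l,a [[-50.4, -227.8], [48.5, -227.1], [47.5, -63.4], [-51.4, -64.1]]
```

View pics/s3c.png

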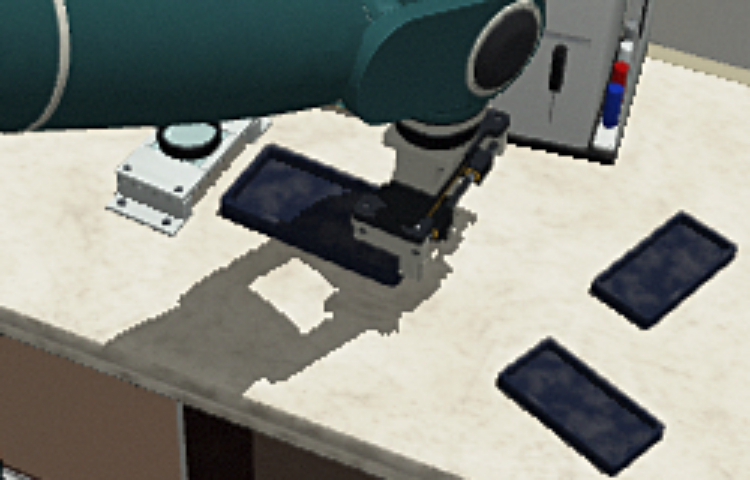

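View pics/t3c.png

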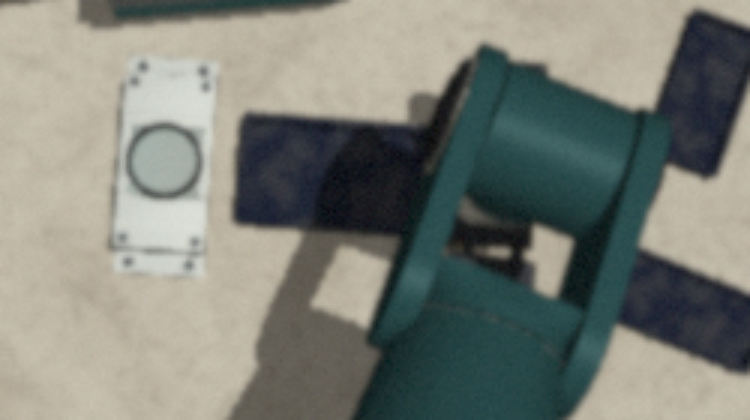

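The tray is straight in front of the opening, with its lead end about 22 mm short of it and within 2 mm laterally. I'll push it in.

Call:
carry_out:
  plan:
    - {"offset":[0.012,0,-0.001],"twist":[0,0,0],"hand":0.055}
    - {"offset":[0.012,0,0],"twist":[0,0,0],"hand":0.055}
    - {"offset":[0.012,0,0],"twist":[0,0,0],"hand":0.055}
    - {"offset":[0.012,0,0],"twist":[0,0,0],"hand":0.055}
    - {"offset":[0.012,0,0],"twist":[0,0,0],"hand":0.055}
    - {"offset":[0.012,0,0],"twist":[0,0,0],"hand":0.055}

```text
clock: 9.8
position: [0.5625, -0.1347, 0.0096]
ee_rot: [0.738, 0.674, 0.0, 0.003]
ft_force: [0.3, -4.0, 0.4]
grip_width: 0.0551
```

```bash
python3 -c "
from h import *
go(w(0,-.1275),.01,-5.04);tray('t4');d=snap('scene','s4')
a=cv2.resize(d['frame'][180:320,230:430],None,fx=2,fy=2);b=cv2.resize(load('t4')['frame'][170:310,230:430],None,fx=2,fy=2)
cv2.imwrite('pics/c4.png',np.hstack([a,b]))"
```

```text
t 9.8 pos [ 0.5625 -0.1347  0.0096] l,a [ 0.0002 -0.1963] world d [0.0058 0.0685 0.0004]
tool offset [ 0.0688 -0.0004 -0.0007] twist [ 0.23  0.21 -0.16] F [ 0.3 -4.   0.4] j [-0.28  0.04  1.87 -0.    1.22 -0.19] g 0.0551
[318. 227.] size [np.float32(98.8), np.float32(90.9)] ctr l,a [ -1.5 -88.3] yaw rel bridge 1.5711 corners l,a [[-50.8, -133.8], [48.0, -133.7], [47.9, -42.8], [-50.9, -42.8]]
```

View pics/c4.png

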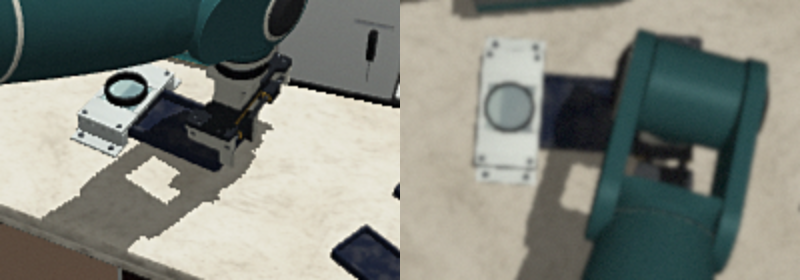

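The tray is about 50 mm into the opening, straight, and the contact force is low. I'll continue to about 12 mm short of the goal.

Call:
carry_out:
  plan:
    - {"offset":[0.012,0,0],"twist":[0,0,0],"hand":0.055}
    - {"offset":[0.012,0,0],"twist":[0,0,0],"hand":0.055}
    - {"offset":[0.012,0,0],"twist":[0,0,0],"hand":0.055}
    - {"offset":[0.012,0,0],"twist":[0,0,0],"hand":0.055}
    - {"offset":[0.012,0,0],"twist":[0,0,0],"hand":0.055}
    - {"offset":[0.008,0,0],"twist":[0,0,0],"hand":0.055}
    - {"offset":[0,0,0],"twist":[0,0,0],"hand":0.055}

```text
clock: 10.78
position: [0.5691, -0.0617, 0.0095]
ee_rot: [0.738, 0.675, 0.0, 0.003]
ft_force: [0.4, 0.6, -0.4]
grip_width: 0.0549
```

```bash
python3 -c "
from h import *
go(w(0,-.1075),.01,-5.04);tray('t5');d=snap('scene','s5')
a=cv2.resize(d['frame'][180:320,230:430],None,fx=2,fy=2);b=cv2.resize(load('t5')['frame'][170:310,230:430],None,fx=2,fy=2)
cv2.imwrite('pics/c5.png',np.hstack([a,b]))"
```

```text
t 10.78 pos [ 0.5691 -0.0617  0.0095] l,a [ 0.0004 -0.1229] world d [0.0009 0.0154 0.0005]
tool offset [ 0.0154 -0.0004 -0.0006] twist [ 0.24  0.18 -0.09] F [ 0.4  0.6 -0.4] j [-0.15  0.03  1.88 -0.    1.22 -0.06] g 0.0549
[260. 222.] size [np.float32(94.6), np.float32(40.7)] ctr l,a [ 0.8 63.6] yaw rel bridge 1.5869 corners l,a [[-46.1, 42.5], [48.4, 44.0], [47.8, 84.7], [-46.7, 83.2]]
```

View pics/c5.png

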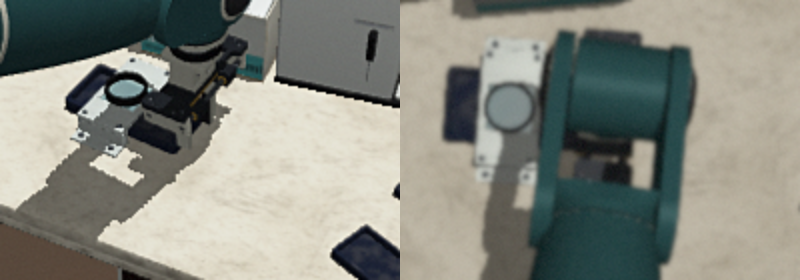

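The lead end is about 85 mm past the bridge centre, so roughly 14 mm remain. I'll push 12 mm, retreat to see both ends, then finish.

Call:
carry_out:
  plan:
    - {"offset":[0.005,0,0],"twist":[0,0,0],"hand":0.055}
    - {"offset":[0.005,0,0],"twist":[0,0,0],"hand":0.055}
    - {"offset":[0.002,0,0],"twist":[0,0,0],"hand":0.055}
    - {"offset":[0,0,0],"twist":[0,0,0],"hand":0.055}

```text
clock: 11.38
position: [0.5702, -0.0504, 0.0094]
ee_rot: [0.739, 0.674, -0.0, 0.003]
ft_force: [0.5, -2.3, 1.5]
grip_width: 0.0551
```

```bash
python3 -c "
from h import *
go(w(0,-.1085),.01,-5.04)"
```

```text
t 11.38 pos [ 0.5702 -0.0504  0.0094] l,a [ 0.0005 -0.1116] world d [-0.0002  0.0031  0.0006]
tool offset [ 0.0031 -0.0005 -0.0006] twist [ 0.24  0.23 -0.17] F [ 0.5 -2.3  1.5] j [-0.13  0.03  1.88 -0.    1.22 -0.04] g 0.0551
```

Call:
carry_out:
  plan:
    - {"offset":[-0.02,0,0],"twist":[0,0,0],"hand":0.055}
    - {"offset":[-0.06,0,0],"twist":[0,0,0],"hand":0.055}
    - {"offset":[-0.06,0,0],"twist":[0,0,0],"hand":0.055}
    - {"offset":[-0.05,0,0],"twist":[0,0,0],"hand":0.055}
    - {"offset":[0,0,0],"twist":[0,0,0],"hand":0.055}

```text
clock: 12.0
position: [0.5512, -0.2487, 0.0101]
ee_rot: [0.738, 0.675, 0.001, 0.003]
ft_force: [0.2, 0.8, -0.9]
grip_width: 0.0552
```

```bash
python3 -c "
from h import *
go(w(0,-.1085),.01,-5.04);tray('t6');d=snap('scene','s6')
a=cv2.resize(d['frame'][180:320,230:430],None,fx=2,fy=2);b=cv2.resize(load('t6')['frame'][170:310,230:430],None,fx=2,fy=2)
cv2.imwrite('pics/c6.png',np.hstack([a,b]))
cv2.imwrite('pics/br6.png',cv2.resize(load('t6')['frame'][180:275,240:340],None,fx=6,fy=6,interpolation=2))
"
```

```text
t 12.0 pos [ 0.5512 -0.2487  0.0101] l,a [-0.001  -0.3108] world d [ 1.880e-02  2.014e-01 -1.000e-04]
tool offset [ 0.2023  0.0007 -0.0004] twist [ 0.28  0.16 -0.1 ] F [ 0.2  0.8 -0.9] j [-0.47  0.1   1.81 -0.    1.23 -0.38] g 0.0552
[258. 222.] size [np.float32(94.8), np.float32(50.7)] ctr l,a [ 0.7 69.8] yaw rel bridge 1.5967 corners l,a [[-46.0, 43.2], [48.7, 45.6], [47.4, 96.3], [-47.3, 93.9]]
[312. 226.] size [np.float32(94.9), np.float32(56.2)] ctr l,a [  0.5 -71.2] yaw rel bridge 1.5826 corners l,a [[-46.6, -99.9], [48.3, -98.8], [47.6, -42.6], [-47.2, -43.7]]
```

View pics/c6.png

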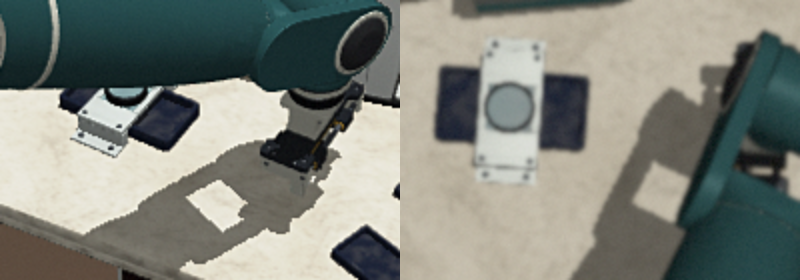

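View pics/br6.png

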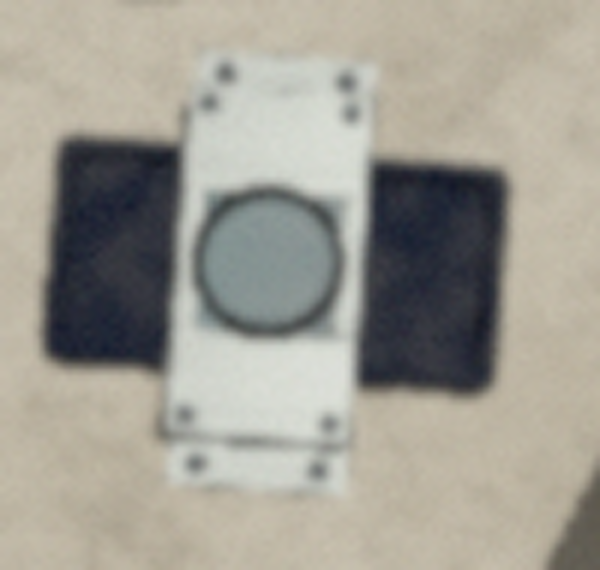

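```bash
cat >> h.py <<'E'
def both(tag):
    d=load(tag);f=d['frame'].astype(int);m=np.zeros(f.shape[:2],np.uint8)
    m[195:255,240:335]=(f.max(2)<85)[195:255,240:335]
    m=cv2.morphologyEx(m,cv2.MORPH_OPEN,np.ones((5,5)));n,l,s,c=cv2.connectedComponentsWithStats(m)
    P=[]
    for i in range(1,n):
        if s[i,4]<250: continue
        print(c[i].round(1),s[i])
        cs=max(cv2.findContours((l==i).astype(np.uint8),0,1)[0],key=cv2.contourArea)[:,0]
        P.append(np.array([bl(x) for x in ray(d,cs,.022)])*1000)
    p=np.vstack(P);print('combined (l,a) rect',cv2.minAreaRect(p.astype(np.float32)))
    for s in(1,-1):   # long sides
        q=np.vstack([x[(s*x[:,0]>42)] for x in P]);q=q[abs(q[:,1])>48];q=q[abs(q[:,1])<92];k=np.polyfit(q[:,1],q[:,0],1);print('side',s,'slope',k.round(4))
        q=p[(s*p[:,1]>88)&(abs(p[:,0])<42)];k=np.polyfit(q[:,0],q[:,1],1);print('end',s,'slope',k.round(4))
E
python3 -c "
from h import *
both('t6')"
```

```text
[258.4 221.8] [248 204  22  37 719]
[311.6 225.8] [300 208  24  37 790]
combined (l,a) rect ((0.7300376892089844, -2.5091400146484375), (194.758544921875, 96.4033432006836), 89.79002380371094)
side 1 slope [7.00000e-04 4.73787e+01]
end 1 slope [-5.00000e-03  9.33468e+01]
side -1 slope [ 3.60000e-03 -4.62611e+01]
end -1 slope [-4.30000e-03 -9.86042e+01]
```

The tray lies straight, with skew under 0.005 rad and lateral offset 0.7 mm. It is about 2.5 mm short along the tunnel, so I need a small final push to TCP a = -0.109.

Call:
carry_out:
  plan:
    - {"offset":[0.06,0,0],"twist":[0,0,0],"hand":0.055}
    - {"offset":[0.06,0,0],"twist":[0,0,0],"hand":0.055}
    - {"offset":[0.04,0,0],"twist":[0,0,0],"hand":0.055}
    - {"offset":[0.015,0,0],"twist":[0,0,0],"hand":0.055}
    - {"offset":[0,0,0],"twist":[0,0,0],"hand":0.055}

```text
clock: 12.72
position: [0.5664, -0.0634, 0.0096]
ee_rot: [0.736, 0.677, 0.001, 0.002]
ft_force: [0.1, -0.3, 0.5]
grip_width: 0.0551
```

```bash
python3 -c "
from h import *
go(w(0.0005,-.1091),.01,-5.04)"
```

```text
t 12.72 pos [ 0.5664 -0.0634  0.0096] l,a [-0.0021 -0.1249] world d [0.004  0.0155 0.0004]
tool offset [ 0.0158  0.0027 -0.0004] twist [0.28 0.06 0.23] F [ 0.1 -0.3  0.5] j [-0.16  0.02  1.89 -0.    1.22 -0.07] g 0.0551
```

Call:
carry_out:
  plan:
    - {"offset":[0.006,0.002,0],"twist":[0.2,0,0.2],"hand":0.055}
    - {"offset":[0.005,0,0],"twist":[0,0,0],"hand":0.055}
    - {"offset":[0.003,0,0],"twist":[0,0,0],"hand":0.055}
    - {"offset":[0.001,0,0],"twist":[0,0,0],"hand":0.055}
    - {"offset":[0,0,0],"twist":[0,0,0],"hand":0.055}

```text
clock: 13.35
position: [0.5699, -0.0506, 0.0094]
ee_rot: [0.738, 0.674, -0.0, 0.001]
ft_force: [0.3, 0.9, -0.1]
grip_width: 0.0548
```

```bash
python3 -c "
from h import *
go(w(0.0005,-.1091),.01,-5.04)"
```

```text
t 13.35 pos [ 0.5699 -0.0506  0.0094] l,a [ 0.0002 -0.1118] world d [0.0005 0.0026 0.0006]
tool offset [ 0.0027  0.0003 -0.0006] twist [ 0.05  0.08 -0.14] F [ 0.3  0.9 -0.1] j [-0.13  0.03  1.88 -0.    1.23 -0.04] g 0.0548
```

Call:
carry_out:
  plan:
    - {"offset":[0.002,0,0],"twist":[0,0,0],"hand":0.055}
    - {"offset":[0.001,0,0],"twist":[0,0,0],"hand":0.055}
    - {"offset":[0,0,0],"twist":[0,0,0],"hand":0.055}

```text
clock: 13.72
position: [0.5701, -0.0481, 0.0094]
ee_rot: [0.738, 0.674, -0.001, 0.001]
ft_force: [0.2, -0.4, -1.2]
grip_width: 0.055
```

```bash
python3 -c "
from h import *
go(w(0.0005,-.1091),.01,-5.04)"
```

```text
t 13.72 pos [ 0.5701 -0.0481  0.0094] l,a [ 0.0002 -0.1093] world d [0.0003 0.0001 0.0006]
tool offset [ 0.0002  0.0003 -0.0006] twist [ 0.05  0.13 -0.16] F [ 0.2 -0.4 -1.2] j [-0.13  0.03  1.88 -0.    1.23 -0.04] g 0.055
```

The TCP is at the target. I'll retreat clear, lift, and check.

Call:
carry_out:
  plan:
    - {"offset":[-0.02,0,0],"twist":[0,0,0],"hand":0.055}
    - {"offset":[-0.05,0,0],"twist":[0,0,0],"hand":0.055}
    - {"offset":[-0.05,0,-0.03],"twist":[0,0,0],"hand":0.055}
    - {"offset":[-0.04,0,-0.05],"twist":[0,0,0],"hand":0.055}
    - {"offset":[-0.04,0,-0.05],"twist":[0,0,0],"hand":0.055}
    - {"offset":[-0.02,0,-0.03],"twist":[0,0,0],"hand":0.055}
    - {"offset":[0,0,0],"twist":[0,0,0],"hand":0.055}
    - {"offset":[0,0,0],"twist":[0,0,0],"hand":0.055}

```text
clock: 14.72
position: [0.5463, -0.2768, 0.1698]
ee_rot: [0.739, 0.674, -0.001, -0.0]
ft_force: [-0.3, 1.0, -1.2]
grip_width: 0.0552
```

```bash
python3 -c "
from h import *
go(w(0.0005,-.1091),.01,-5.04);tray('t7');both('t7');d=snap('scene','s7')
a=load('top0')['frame'];b=load('t7')['frame']
cv2.imwrite('pics/c7.png',np.vstack([cv2.resize(x[170:310,130:430],None,fx=2,fy=2) for x in(a,b)]))
"
```

```text
t 14.72 pos [ 0.5463 -0.2768  0.1698] l,a [-0.0034 -0.3392] world d [ 0.0241  0.2289 -0.1598]
tool offset [0.2303 0.0033 0.1596] twist [-0.05  0.05 -0.19] F [-0.3  1.  -1.2] j [-0.51 -0.    1.64 -0.    1.5  -0.42] g 0.0552
[258. 222.] size [np.float32(94.6), np.float32(53.0)] ctr l,a [ 0.9 71.2] yaw rel bridge 1.587 corners l,a [[-46.0, 44.0], [48.6, 45.5], [47.7, 98.5], [-46.8, 97.0]]
[311. 226.] size [np.float32(94.9), np.float32(53.1)] ctr l,a [  0.3 -70.8] yaw rel bridge 1.5949 corners l,a [[-46.5, -98.4], [48.4, -96.1], [47.1, -43.1], [-47.8, -45.4]]
[257.9 221.8] [247 204  23  37 752]
[311.1 225.7] [300 208  23  37 752]
combined (l,a) rect ((0.9014892578125, 0.1590118408203125), (195.135986328125, 95.9653091430664), 89.95317840576172)
side 1 slope [-1.00000e-04  4.73005e+01]
end 1 slope [-4.20000e-03  9.61153e+01]
side -1 slope [ 1.4000e-03 -4.5949e+01]
end -1 slope [-3.9000e-03 -9.6146e+01]
```

View pics/c7.png

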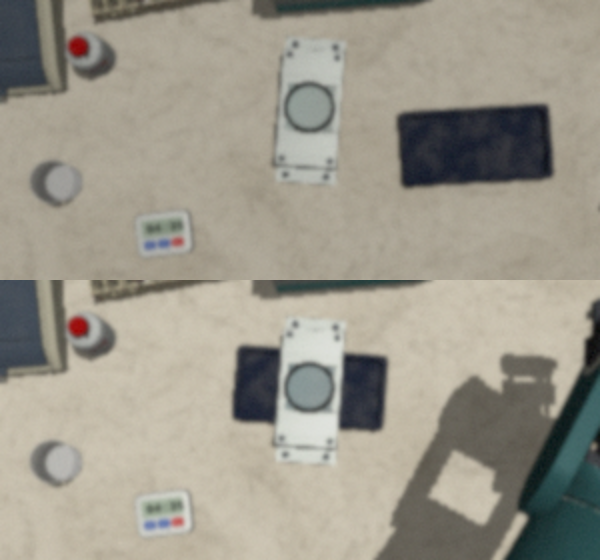

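View pics/s7.png

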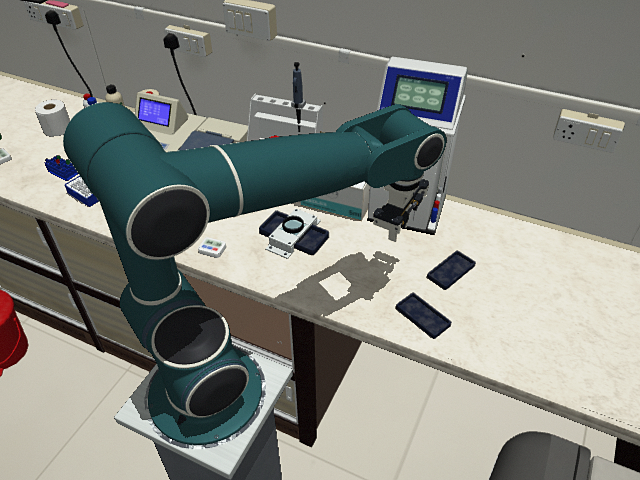

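The tray is centred in the bridge at top (285,224), with ends at ±96.1 mm as masked. The bridge, cup, bottle and timer sit at the same pixels as before, and the hand is clear and up. I'll hand the job in.

```bash
python3 -c "
from h import *
print(bot.job_done())"
```

```text
the job is handed in; nothing more can be done
None
```

The staining tray lies straight in the magnifier bridge and sticks out equally far on both sides. The job is handed in, at 14.8 s on the robot's clock.

I pushed the large tray (measured about 97 x 199 mm; the two look-alikes were about 68 x 138 mm) sideways into line with two spread fingertips. Then I pushed it lengthwise through the opening, looked, gave it a last 2.5 mm push, and took the hand clear and up.

**Last checks (top view):**
- **Tray along the tunnel:** about 0.2 mm off centre.
- **Tray across the tunnel:** about 1 mm off centre.
- **Skew:** about 0.001 rad from the long sides and 0.004 rad from the ends, which is within measuring error.
- **Bridge, cup, bottle and timer:** by eye, at the same pixels as at the start.
- **Forces:** no more than about 6 N at the end of any move.

The tray mask came out about 4–5 mm short in both directions because the blurred edges were trimmed evenly. That does not affect the centring. No check failed.

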